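# Dock the wide jar along its fence against the sprung bumper

## Task

Slide the wide round jar sideways up against the metal fence, near the fence's open end, then push it along the fence, always touching it, until it meets the rubber bumper on the block at the far end. Press it home against the bumper gently but firmly for about half a second (some 8 N, never above 20 N), then back away and leave it standing there. Never lift or tip the jar, push it gently throughout, and leave the small loose things around it where they are.

Things in the scene. Friction and masses are not known exactly. Their poses are not given: they have to be found in the camera images.
- jar: Wide upright screw-top jar, white with a grey ribbed lid, round, 92 mm across (radius 46 mm), 60 mm tall, straight-sided, 0.3 to 0.6 kg; too wide to grip, it is pushed low on its side. Stands loose on the surface. Origin: centre of its underside; z up; its yaw means nothing. Sliding it over the surface takes roughly 2 to 7 N.
- fence: Fixed straight aluminium fence, 300 mm long, 36 high, 6 thick, screwed foot behind. Origin: on the surface below the middle of its face. x along the face towards the end block, y out of the face to the free side where the jar stands, z up. Face: plane y = 0, x -150 (open end) to +150 mm. Jar origin at y = 46 mm when touching. The jar starts at x -110 to -60, y 68 to 100 mm.
- fence_middle (a point): Point on the surface below the middle of the fence's face (same as the fence's origin and axes). The jar should be against the face before its centre has passed this point on the way to the end block.
- end_block: Fixed grey block at the fence's far end, 26 mm along it, 92 across, 44 high. Origin: on the surface, middle of its face towards the jar, at x = 150, y = 46 mm of the fence; axes as the fence's. A screw carries a round black bumper before this face; the bumper belongs to the block.
- bumper_root (a point): Middle of the end block's face, 26 mm up, where the screw of the black rubber bumper (30 mm disc) comes out towards the jar. The bumper's front stands anywhere 13 to 33 mm before this point: set differently each time, not measured, to be felt. It is sprung: gives 0.25 mm per newton; 20 N would push it back 5 mm. The docked jar's axis is 56 to 80 mm before this point.
- dust_cap: Bystander, loose: low open black round cap, 47 mm across, 13 mm high, on the free side of the fence. Origin: centre of its underside.
- coverslip_box: Bystander, loose: small white box with a blue lid, 30x30x20 mm, on the free side of the fence. Origin: centre of its underside.
- objective_can: Bystander, loose: slim white round can, 34 mm across, 58 mm high, at the left edge of the surface beyond the end block. Origin: centre of its underside.

How it is judged:
By the outcome, as a careful person would: the job done as asked, in the order asked, and still so for the second after the job is handed in, with the robot touching nothing.
It also fails if it takes over 72 s, if anything falls off the work surface, if the arm or the gripper's body presses on something with over 40 N, if the wrist force passes 120 N, or if a joint passes its speed limit or range.

## Robot

A 7-joint arm with a two-finger parallel gripper is mounted at the origin on a cart in front of the work surface, level with it; the furniture and walls round the work are solid. World frame = base frame: x ahead of the robot, y to its left, z up, the work surface at z = 0. Lengths are in m, angles in rad, forces in N, time in s.
With the tool pointing down it reaches from about 0.425 to 1.025 m from the base axis. Payload 9.4 kg.
Tool frame: the origin (TCP) lies midway between the tips of the shut fingers; the grasp point (between the pads) lies 19 mm behind it; z points along the fingers, y is the line along which they close (so a half turn about z gives the same grasp; the last joint's range is limited). The gripper opens to 93 mm and grips with 3 to 60 N. Pads are 15 mm wide; open, the fingers measure 128 mm over their backs; the gripper's body (75 mm by 188 mm) begins 65 mm behind the grasp point.
Start: joints at [-1.273, 0.599, -0.003, 1.599, 0.002, 0.943, -0.08], TCP at [0.265, 0.675, 0.219] pointing down, gripper open.
Joint ranges: [-2.57, 2.57], [-0.35, 1.97], [-1.29, 1.29], [0.11, 2.56], [-1.05, 4.19], [0.11, 1.86], [-2.63, 2.63]. Speed limits (rad/s): [2.22, 2.22, 3.01, 3.01, 3.14, 3.14, 3.14].

## Interface

Orientations are given as [roll, pitch, yaw] about the fixed x, y, z axes, in that order (R = Rz(yaw) Ry(pitch) Rx(roll)).
In Python, from bench import bot gives the robot as it stands.
- The arm moves only by the shell command python3 -m creep 'ROWS' [OPENING] [FORCE]. ROWS is JSON, a list of rows, each a list of 2 entries, a list of its own where there are three numbers: the shift along the tool's x, y, z in m, then the turn, a rotation vector about the tool's x, y, z in degrees. In form: [[[dx, dy, dz], [rx, ry, rz]], ...]. A call has 1 to 12 rows; each row is the pose to reach, as a shift and turn from the pose commanded when the call began, along the tool's axes at that moment; what a row does not reach only later rows make up. A row lasts 1/10 s, in which the tool goes at most 50 mm and 8.59 degrees, less where a joint would pass 70% of its speed; a pose out of reach is approached as far as the arm can. A call with a gripper value outside its range is refused whole. OPENING is the opening, from 0 (shut) to 1 (fully open), set as the call begins (- or left out, the last holds). The fingers move at their own pace and stop on an object; FORCE is the grip in N (left out, the last holds). Time passes only in rows, so rows that repeat a pose let the fingers close. It gives the time, the measured TCP pose, the force, the opening and the grip force at its end, in the units of the state.
- bot.get_obs(): the state, without advancing time (a new reading comes with each control period).
- bot.grab_frame(name): name is "side" or "top" or "wrist"; returns (picture, depth): 384x512x3 uint8, red, green, blue; 384x512 float32, m along the optical axis (not along the pixel's ray), 0 where there is no reading.
- bot.camera_info(name): a dict with "camera_matrix" (3x3 intrinsics, pixels), "view" (4x4, takes a point from world to camera coordinates); the wrist camera has in their place "mount" (4x4, takes a point from camera to tool coordinates, whose origin is the TCP and whose axes are the flange's). Camera axes: x right, y down, z forward; pixel columns grow to the right and rows downward; lengths in m; the calibration is good to about 2 mm. A picture is of the moment at which its call begins: read the wrist's pose just before it. camera_info takes no time and is no camera call.
- bot.finish_job(): hands the job in; it is judged then, once.
The state is a dict: "t": time; "joint_pos": joint angles; "dq": joint speeds; "joint_torque": joint torques, N m; "tcp_pos": TCP position; "tcp_rot": TCP orientation; "wrist_force": force on the tool from outside, world axes, zero at the start; "ft_torque": the same for the moment, N m; "gripper_width": opening from 0.0 (shut) to 1.0 (fully open); "grip_force": force on a finger pad.
Only numpy, scipy, OpenCV 4.12 (cv2) and the standard library are available. Lean on these libraries where they do the work, as an engineer would, in place of code of your own. Each camera call takes 0.05 s, during which the arm holds its last target. There are 200 camera calls.

## Working session

There is one attempt and no reset: what is moved stays moved. The work goes in short steps, Python scripts to look and compute and a shell command to move; the robot and the scene stay as the last step left them, time stands still between calls to the robot, and variables do not carry over. Pictures are saved under pics/ and viewed, at most 10 in all, crops included, and the job is handed in when it is done.

```bash
mkdir -p pics; ls
python3 - <<'E'
from bench import bot
import cv2,numpy as np
o=bot.get_obs();print({k:np.round(v,3) for k,v in o.items()})
p,d=bot.grab_frame("top");q,e=bot.grab_frame("side")
np.savez("f0.npz",top=p,topd=d,side=q,sided=e)
cv2.imwrite("pics/top0.png",p[:,:,::-1]);cv2.imwrite("pics/side0.png",q[:,:,::-1])
for n in("top","side"):
  c=bot.camera_info(n);print(n,np.round(c["camera_matrix"],1).tolist(),np.round(c["view"],3).tolist())
E
```

```text
pics
{'t': np.float64(0.0), 'joint_pos': array([-1.273,  0.6  , -0.003,  1.6  ,  0.002,  0.943, -0.08 ]), 'dq': array([ 0.001, -0.002,  0.001, -0.   , -0.002,  0.001,  0.   ]), 'joint_torque': array([ 0.0000e+00, -7.6503e+01,  1.4970e+00, -2.5235e+01, -5.2000e-02,
        1.7000e-02,  0.0000e+00]), 'tcp_pos': array([0.265, 0.674, 0.218]), 'tcp_rot': array([-3.14 ,  0.   ,  2.767]), 'wrist_force': array([-1.427,  0.488,  0.349]), 'ft_torque': array([-0.015,  0.04 ,  0.076]), 'grip_force': np.float64(0.0), 'gripper_width': np.float64(1.001)}
top [[468.9, 0.0, 250.3], [0.0, 468.9, 186.0], [0.0, 0.0, 1.0]] [[-0.02, -1.0, 0.006, 0.079], [-0.989, 0.019, -0.144, 0.591], [0.144, -0.009, -0.99, 0.858], [0.0, 0.0, 0.0, 1.0]]
side [[388.7, 0.0, 255.2], [0.0, 388.7, 190.9], [0.0, 0.0, 1.0]] [[0.777, 0.63, -0.0, -0.48], [0.43, -0.531, -0.73, -0.169], [-0.46, 0.567, -0.684, 1.103], [0.0, 0.0, 0.0, 1.0]]
```

View pics/top0.png

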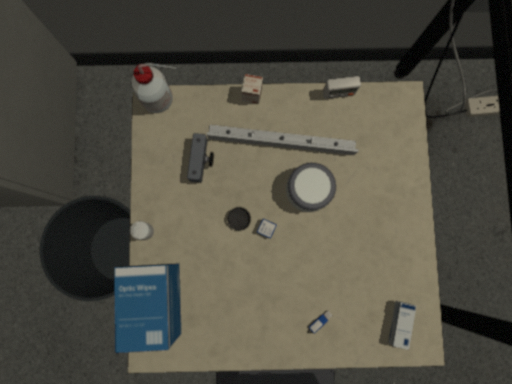

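View pics/side0.png

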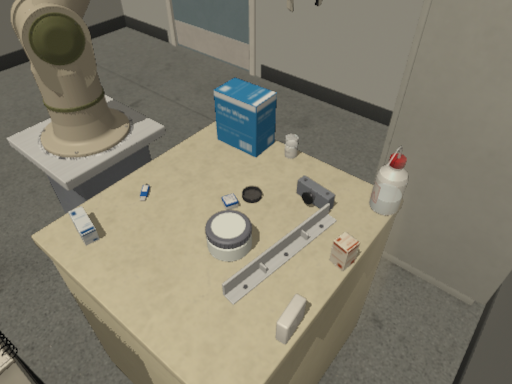

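The top view shows the jar at about (312,187), the fence running from (208,130) to (356,150), and the end block at (198,158) with its bumper at (210,159). The cap is at (238,218), the box at (266,229) and the can at (141,231). The side view agrees: the screwed foot is behind the fence and the jar is on the free side.

```bash
cat > h.py <<'E'
import numpy as np,cv2
from bench import bot
def ray(n,uv,z):
    c=bot.camera_info(n);K=c["camera_matrix"];V=np.array(c["view"]);R=V[:3,:3];t=V[:3,3]
    uv=np.atleast_2d(uv);d=np.c_[(uv-[K[0][2],K[1][2]])/[K[0][0],K[1][1]],np.ones(len(uv))]@R
    o=-R.T@t;return o+d*((z-o[2])/d[:,2])[:,None]
def cloud(n,d):
    c=bot.camera_info(n);K=c["camera_matrix"];V=np.array(c["view"])
    v,u=np.mgrid[:384,:512];P=np.stack([(u-K[0][2])/K[0][0]*d,(v-K[1][2])/K[1][1]*d,d],-1)
    W=(P-V[:3,3])@V[:3,:3];W[d==0]=np.nan;return W
E
python3 - <<'E'
from h import *
f=np.load("f0.npz");W=cloud("top",f["topd"]);Ws=cloud("side",f["sided"])
print("surf z",np.nanmedian(W[250:300,200:280,2]))
def box(W,u0,v0,u1,v1,z0,z1):
    w=W[v0:v1,u0:u1].reshape(-1,3);return w[(w[:,2]>z0)&(w[:,2]<z1)]
def rect(n,w):
    (c,s,a)=cv2.minAreaRect((w[:,:2]*1000).astype(np.float32));print(n,len(w),np.round(c,1),np.round(s,1),round(a,1),np.round(np.median(w[:,2]),4))
j=box(W,280,155,345,220,.045,.07);rect("jar",j)
print(cv2.minEnclosingCircle((j[:,:2]*1000).astype(np.float32)))
for n,WW,b in(("T",W,(200,118,365,160)),("S",Ws,(222,205,345,295))):
    w=box(WW,*b,.031,.041);w=w[w[:,0]>.4]
    rect("fence"+n,w)
    l=cv2.fitLine((w[:,:2]*1000).astype(np.float32),cv2.DIST_HUBER,0,.01,.01).ravel();print(l)
rect("block",box(W,185,130,209,185,.036,.05))
rect("bumper",box(W,206,150,216,170,.015,.045))
for n,b in(("cap",(222,203,254,235)),("box",(252,215,282,242)),("can",(128,218,155,244))):
    rect(n,box(W,*b,.006,.07))
E
```

```text
surf z 0.0003256552041863496
jar 1820 [589.3 -49. ] [90.8 90.4] 26.8 0.0604
((589.4447021484375, -49.359588623046875), 46.10234451293945)
fenceT 591 [679.8   7. ] [ 55.2 304.7] 2.3 0.0358
[1.2414821e-01 9.9226367e-01 6.7989453e+02 3.2128632e+00]
fenceS 662 [682.2   1.1] [261.8 146.8] 53.1 0.0357
[ 1.450937e-01  9.894179e-01  6.790769e+02 -1.120366e+01]
block 646 [655.7 168.2] [30.5 96.1] 82.5 0.044
bumper 85 [650.4 146.3] [14.3 29.8] 86.5 0.0349
cap 74 [534.2  91.3] [45.2 45.5] 89.0 0.0122
box 244 [513.1  36.8] [30.1 30.6] 64.7 0.0201
can 349 [512.3 274.7] [35.  33.1] 65.4 0.0576
```

Run:
```python
from h import *
f=np.load("f0.npz");W=cloud("top",f["topd"])
w=W[118:160,200:365].reshape(-1,3);w=w[(w[:,2]>.033)&(w[:,2]<.039)][:,:2]*1000
ex=np.array([.128,.992])
for i in range(6):
    ey=np.array([-ex[1],ex[0]]);c0=np.array([680,1.]);
    if i==0:r=np.abs((w-c0)@ey);k=r<8
    else:r=(w-p)@ey;k=np.abs(r)<5
    l=cv2.fitLine(w[k].astype(np.float32),cv2.DIST_L2,0,.01,.01).ravel();ex=l[:2]*np.sign(l[1]);p=l[2:]
ey=np.array([-ex[1],ex[0]]);s=(w[k]-p)@ex;y=(w[k]-p)@ey
print(k.sum(),ex,np.degrees(np.arctan2(ex[1],ex[0])),"ext",s.min(),s.max(),"y",np.percentile(y,[2,98]))
b=np.array([655.7,168.2]);sb=(b-p)@ex-163
O=p+ex*sb+ey*3;print("O",O,"from ends",p+ex*(s.min()+s.max())/2+ey*3,"block y",(b-O)@ey)
F=lambda q:np.round([(np.array(q)-O)@ex,(np.array(q)-O)@ey],1)
print("jar",F([589.3,-49.2]),"bump",F([650.4,146.3]),"cap",F([534.2,91.3]),"box",F([513.1,36.8]))
np.savez("fence.npz",O=O,ex=ex,ey=ey)
z=W[...,2];m=(z>.05)&(W[...,1]>-.6)
for n,(u0,v0,u1,v1) in dict(bluebox=(110,260,185,355),bottle=(128,60,170,115),o1=(238,72,270,105),o2=(320,72,365,102)).items():
    q=W[v0:v1,u0:u1].reshape(-1,3);q=q[q[:,2]>.01];print(n,np.round(np.nanpercentile(q,2,axis=0),3),np.round(np.nanpercentile(q,98,axis=0),3))
```

```text
461 [0.13227253 0.9912134 ] 82.39906 ext -149.22169305158974 149.53306893779722 y [-3.38460254  2.97016329]
O [677.30525209   0.87197112] from ends [677.53010733   2.55697355] block y 43.54831612765454
jar [-61.3  80.6] bump [140.6  45.9] cap [ 70.7 153.8] box [ 13.9 167.5]
bluebox [0.316 0.206 0.029] [0.447 0.29  0.155]
bottle [0.753 0.223 0.017] [0.803 0.28  0.174]
o1 [0.77  0.041 0.015] [0.807 0.08  0.065]
o2 [ 0.777 -0.15   0.012] [ 0.802 -0.087  0.061]
```

```bash
python3 -m creep '[[[-0.25,-0.285,0],[0,0,-7]],[[-0.25,-0.285,0],[0,0,-7]],[[-0.25,-0.285,0],[0,0,-7]],[[-0.25,-0.285,0],[0,0,-7]],[[-0.25,-0.285,0],[0,0,-7]],[[-0.25,-0.285,0],[0,0,-7]],[[-0.25,-0.285,0],[0,0,-7]],[[-0.499,-0.57,0],[0,0,-14]],[[-0.499,-0.57,0],[0,0,-14]],[[-0.499,-0.57,0],[0,0,-14]],[[-0.499,-0.57,0],[0,0,-14]],[[-0.499,-0.57,0],[0,0,-14]]]' 0
```

```text
t: 1.3
tcp_pos: [0.4683, 0.1079, 0.2187]
tcp_rot: [3.142, 0.0, 3.011]
wrist_force: [1.1, 0.6, -0.5]
gripper_width: 0.028
grip_force: 0.0
```

```bash
python3 -m creep '[[[-0.071,-0.139,0],[0,0,0]],[[-0.071,-0.139,0],[0,0,0]],[[-0.071,-0.139,0],[0,0,0]],[[-0.071,-0.139,0.05],[0,0,0]],[[-0.071,-0.139,0.1],[0,0,0]],[[-0.071,-0.139,0.13],[0,0,0]],[[-0.071,-0.139,0.13],[0,0,0]],[[-0.071,-0.139,0.13],[0,0,0]]]'
cat >> h.py <<'E'
def st():
    f=np.load("fence.npz");o=bot.get_obs();ex=f["ex"];ey=f["ey"];O=np.array([677.4,1.7]);q=o["tcp_pos"][:2]*1000-O
    w=o["wrist_force"];print("t %.2f"%o["t"],"fence tool x,y",np.round([q@ex,q@ey],1),"z",np.round(o["tcp_pos"][2]*1000,1),"rot",np.round(np.degrees(o["tcp_rot"]),1),"F ex,ey,z",np.round([w[:2]@ex,w[:2]@ey,w[2]],1),flush=True)
E
python3 -c "from h import *;st()"
```

```text
t: 2.1
tcp_pos: [0.5202, -0.0371, 0.0888]
tcp_rot: [-3.141, -0.001, 3.011]
wrist_force: [-0.4, 0.1, -0.0]
gripper_width: 0.007
grip_force: 0.0
t 2.10 fence tool x,y [-59.3 150.6] z 88.8 rot [-1.800e+02 -1.000e-01  1.725e+02] F ex,ey,z [ 0.1  0.4 -0. ]
```

```bash
python3 -m creep '[[[0,-0.002,0.03],[0,0,0]],[[0,-0.002,0.05],[0,0,0]],[[0,-0.002,0.065],[0,0,0]],[[0,-0.002,0.07],[0,0,0]],[[-0.005,-0.002,0.07],[0,0,0]],[[-0.010,-0.002,0.07],[0,0,0]],[[-0.012,-0.002,0.07],[0,0,0]],[[-0.014,-0.002,0.07],[0,0,0]],[[-0.016,-0.002,0.07],[0,0,0]],[[-0.018,-0.002,0.07],[0,0,0]],[[-0.020,-0.002,0.07],[0,0,0]],[[-0.022,-0.002,0.07],[0,0,0]]]';python3 -c "from h import *;st()"
```

```text
t: 3.3
tcp_pos: [0.5417, -0.042, 0.0186]
tcp_rot: [-3.141, -0.001, 3.011]
wrist_force: [-3.6, -0.1, 3.3]
gripper_width: 0.003
grip_force: 1.8
t 3.30 fence tool x,y [-61.3 128.7] z 18.6 rot [-180.    -0.   172.5] F ex,ey,z [-0.6  3.6  3.3]
```

```bash
python3 -m creep '[[[-0.002,0,0],[0,0,0]],[[-0.004,0,0],[0,0,0]],[[-0.006,0,0],[0,0,0]],[[-0.008,0,0],[0,0,0]],[[-0.010,0,0],[0,0,0]],[[-0.012,0,0],[0,0,0]],[[-0.014,0,0],[0,0,0]],[[-0.016,0,0],[0,0,0]],[[-0.018,0,0],[0,0,0]],[[-0.020,0,0],[0,0,0]],[[-0.022,0,0],[0,0,0]],[[-0.023,0,0],[0,0,0]]]';python3 -c "from h import *;st()"
python3 -m creep '[[[-0.001,0,0],[0,0,0]],[[-0.0018,0,0],[0,0,0]],[[-0.0024,0,0],[0,0,0]]]';python3 -c "from h import *;st()"
```

```text
t: 4.5
tcp_pos: [0.5651, -0.045, 0.0186]
tcp_rot: [3.142, 0.0, 3.011]
wrist_force: [-2.7, -0.3, -0.0]
gripper_width: 0.006
grip_force: 1.0
t 4.50 fence tool x,y [-61.1 105.1] z 18.6 rot [180.    0.  172.5] F ex,ey,z [-0.7  2.6 -0. ]
t: 4.8
tcp_pos: [0.5672, -0.0453, 0.0186]
tcp_rot: [-3.142, 0.0, 3.011]
wrist_force: [-2.5, 0.1, -0.4]
gripper_width: 0.004
grip_force: 1.0
t 4.80 fence tool x,y [-61.2 103. ] z 18.6 rot [-180.     0.   172.5] F ex,ey,z [-0.2  2.4 -0.4]
```

```bash
python3 -m creep '[[[-0.0006,0,0],[0,0,0]],[[-0.0012,0,0],[0,0,0]],[[-0.0018,0,0],[0,0,0]]]';python3 -c "from h import *;st()"
python3 -m creep '[[[-0.0005,0,0],[0,0,0]],[[-0.001,0,0],[0,0,0]]]';python3 -c "from h import *;st()"
```

```text
t: 5.1
tcp_pos: [0.5689, -0.0455, 0.0186]
tcp_rot: [-3.142, 0.0, 3.011]
wrist_force: [-2.1, 0.1, -0.2]
gripper_width: 0.004
grip_force: 1.9
t 5.10 fence tool x,y [-61.1 101.3] z 18.6 rot [-180.     0.   172.5] F ex,ey,z [-0.2  2.1 -0.2]
t: 5.3
tcp_pos: [0.5689, -0.0455, 0.0186]
tcp_rot: [-3.141, -0.002, 3.011]
wrist_force: [-5.4, 0.9, 4.0]
gripper_width: 0.006
grip_force: 3.2
t 5.30 fence tool x,y [-61.1 101.3] z 18.6 rot [-1.800e+02 -1.000e-01  1.725e+02] F ex,ey,z [0.2 5.5 4. ]
```

```bash
python3 -m creep '[[[-0.0003,0,0],[0,0,0]],[[-0.0006,0,0],[0,0,0]]]';python3 -c "from h import *;st()"
```

```text
t: 5.5
tcp_pos: [0.5689, -0.0455, 0.0186]
tcp_rot: [-3.141, -0.003, 3.011]
wrist_force: [-8.4, 2.4, 4.4]
gripper_width: 0.006
grip_force: 3.8
t 5.50 fence tool x,y [-61.1 101.3] z 18.6 rot [-180.    -0.2  172.5] F ex,ey,z [1.3 8.6 4.4]
```

```bash
python3 -m creep '[[[0.008,0,0],[0,0,0]],[[0.02,0,0],[0,0,0]],[[0.02,0,-0.045],[0,0,0]],[[0.02,0,-0.085],[0,0,0]],[[0.02,-0.02,-0.09],[0,0,8]],[[0.015,-0.06,-0.09],[0,0,16]],[[0,-0.07,-0.09],[0,0,24]],[[-0.0295,-0.0665,-0.09],[0,0,32]],[[-0.0295,-0.0665,-0.09],[0,0,40]],[[-0.0295,-0.0665,-0.09],[0,0,48]],[[-0.0295,-0.0665,-0.09],[0,0,56]],[[-0.0295,-0.0665,-0.09],[0,0,64]]]'; python3 -m creep '[[[0,0,0],[0,0,8]],[[0,0,0],[0,0,16]],[[0,0,0],[0,0,24]],[[0,0,0],[0,0,32]],[[0,0,0],[0,0,40]],[[0,0,0],[0,0,46]],[[0,0,0],[0,0,46]]]';python3 - <<'E'
from h import *
st()
p,d=bot.grab_frame("top");cv2.imwrite("pics/top1.png",p[:,:,::-1]);np.savez("f1.npz",p=p,d=d)
W=cloud("top",d);w=W[100:240,240:400].reshape(-1,3);w=w[(w[:,2]>.045)&(w[:,2]<.066)];f=np.load("fence.npz")
q=w[:,:2]*1000-[677.4,1.7];q=np.c_[q@f["ex"],q@f["ey"]];print(len(q),np.percentile(q,[1,50,99],axis=0))
E
```

```text
t: 6.7
tcp_pos: [0.5909, -0.1155, 0.1086]
tcp_rot: [3.141, 0.001, 1.888]
wrist_force: [0.9, 0.1, -0.4]
gripper_width: 0.004
grip_force: 0.0
t: 7.4
tcp_pos: [0.5908, -0.1153, 0.1085]
tcp_rot: [3.141, 0.001, 1.09]
wrist_force: [0.1, -0.2, 0.4]
gripper_width: 0.006
grip_force: 0.0
t 7.40 fence tool x,y [-127.4   70.4] z 108.5 rot [180.    0.   62.5] F ex,ey,z [-0.2 -0.1  0.4]
1808 [[-104.11674261    3.5971969 ]
 [ -61.14746699   47.50134293]
 [ -18.73734014   89.4143823 ]]
```

View pics/top1.png

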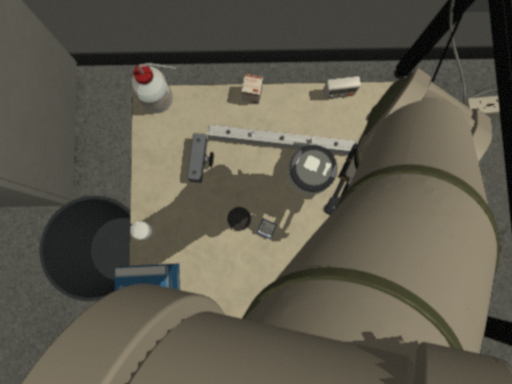

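The jar at (314,168) is touching the fence, and the fingers are behind it at about (345,180). Nothing else has moved. Next I go down and approach along the fence.

```bash
python3 -m creep '[[[0,0,0.04],[0,0,0]],[[0,0,0.07],[0,0,0]],[[0,0,0.085],[0,0,0]],[[0,0,0.09],[0,0,0]],[[0.006,-0.0022,0.09],[0,0,0]],[[0.0103,-0.0037,0.09],[0,0,0]],[[0.0122,-0.0044,0.09],[0,0,0]],[[0.0141,-0.0051,0.09],[0,0,0]],[[0.016,-0.0058,0.09],[0,0,0]],[[0.0179,-0.0065,0.09],[0,0,0]],[[0.0198,-0.0072,0.09],[0,0,0]],[[0.0216,-0.0078,0.09],[0,0,0]]]';python3 -c "from h import *;st()"
```

```text
t: 8.65
tcp_pos: [0.5933, -0.0944, 0.0191]
tcp_rot: [3.141, 0.002, 1.09]
wrist_force: [-4.8, -6.6, 6.5]
gripper_width: 0.005
grip_force: 3.9
t 8.65 fence tool x,y [-106.4   70.7] z 19.1 rot [1.80e+02 1.00e-01 6.24e+01] F ex,ey,z [-7.2  3.9  6.5]
```

```bash
python3 -m creep '[[[0.0019,-0.0007,0],[0,0,0]],[[0.0038,-0.0014,0],[0,0,0]],[[0.0056,-0.002,0],[0,0,0]],[[0.0075,-0.0027,0],[0,0,0]],[[0.0094,-0.0034,0],[0,0,0]],[[0.0113,-0.0041,0],[0,0,0]],[[0.0132,-0.0048,0],[0,0,0]],[[0.015,-0.0055,0],[0,0,0]],[[0.0169,-0.0061,0],[0,0,0]],[[0.0188,-0.0068,0],[0,0,0]],[[0.0207,-0.0075,0],[0,0,0]],[[0.0226,-0.0082,0],[0,0,0]]]';python3 -c "from h import *;st()"
```

```text
t: 9.85
tcp_pos: [0.5952, -0.0714, 0.0191]
tcp_rot: [-3.141, 0.003, 1.088]
wrist_force: [-7.2, -7.9, 7.5]
gripper_width: 0.001
grip_force: 5.3
t 9.85 fence tool x,y [-83.4  71.8] z 19.1 rot [-180.     0.2   62.4] F ex,ey,z [-8.7  6.1  7.5]
```

```bash
python3 -m creep '[[[0.0019,-0.0008,0],[0,0,0]],[[0.0037,-0.0015,0],[0,0,0]],[[0.0056,-0.0023,0],[0,0,0]],[[0.0074,-0.003,0],[0,0,0]],[[0.0093,-0.0038,0],[0,0,0]],[[0.0112,-0.0046,0],[0,0,0]],[[0.013,-0.0053,0],[0,0,0]],[[0.0149,-0.0061,0],[0,0,0]],[[0.0167,-0.0068,0],[0,0,0]],[[0.0186,-0.0076,0],[0,0,0]],[[0.0205,-0.0084,0],[0,0,0]],[[0.0223,-0.0091,0],[0,0,0]]]';python3 -c "from h import *;st()"
```

```text
t: 11.05
tcp_pos: [0.5976, -0.0472, 0.0191]
tcp_rot: [-3.141, 0.003, 1.089]
wrist_force: [-7.2, -8.2, 6.6]
gripper_width: 0.002
grip_force: 5.2
t 11.05 fence tool x,y [-59.1  72.6] z 19.1 rot [-180.     0.2   62.4] F ex,ey,z [-9.1  6.1  6.6]
```

```bash
for i in 1; do python3 -m creep '[[[0.0019,-0.0008,0],[0,0,0]],[[0.0037,-0.0015,0],[0,0,0]],[[0.0056,-0.0023,0],[0,0,0]],[[0.0074,-0.003,0],[0,0,0]],[[0.0093,-0.0038,0],[0,0,0]],[[0.0112,-0.0046,0],[0,0,0]],[[0.013,-0.0053,0],[0,0,0]],[[0.0149,-0.0061,0],[0,0,0]],[[0.0167,-0.0068,0],[0,0,0]],[[0.0186,-0.0076,0],[0,0,0]],[[0.0205,-0.0084,0],[0,0,0]],[[0.0223,-0.0091,0],[0,0,0]]]';python3 -c "from h import *;st()"; done
python3 -m creep '[[[0.0019,-0.0008,0],[0,0,0]],[[0.0037,-0.0015,0],[0,0,0]],[[0.0056,-0.0023,0],[0,0,0]],[[0.0074,-0.003,0],[0,0,0]],[[0.0093,-0.0038,0],[0,0,0]],[[0.0112,-0.0046,0],[0,0,0]],[[0.013,-0.0053,0],[0,0,0]],[[0.0149,-0.0061,0],[0,0,0]],[[0.0167,-0.0068,0],[0,0,0]],[[0.0186,-0.0076,0],[0,0,0]],[[0.0205,-0.0084,0],[0,0,0]],[[0.0223,-0.0091,0],[0,0,0]]]';python3 - <<'E'
from h import *
st()
p,d=bot.grab_frame("side");cv2.imwrite("pics/side2.png",cv2.resize(p[130:320,150:400,::-1],None,fx=3,fy=3))
E
```

```text
t: 12.25
tcp_pos: [0.5998, -0.0234, 0.019]
tcp_rot: [-3.141, 0.003, 1.089]
wrist_force: [-7.0, -8.3, 8.5]
gripper_width: 0.009
grip_force: 5.2
t 12.25 fence tool x,y [-35.1  73.6] z 19.0 rot [-179.9    0.2   62.4] F ex,ey,z [-9.2  5.9  8.5]
t: 13.45
tcp_pos: [0.602, 0.0007, 0.019]
tcp_rot: [-3.14, 0.003, 1.089]
wrist_force: [-7.9, -8.4, 7.9]
gripper_width: 0.009
grip_force: 5.2
t 13.45 fence tool x,y [-11.   74.6] z 19.0 rot [-179.9    0.2   62.4] F ex,ey,z [-9.4  6.7  7.9]
```

View pics/side2.png

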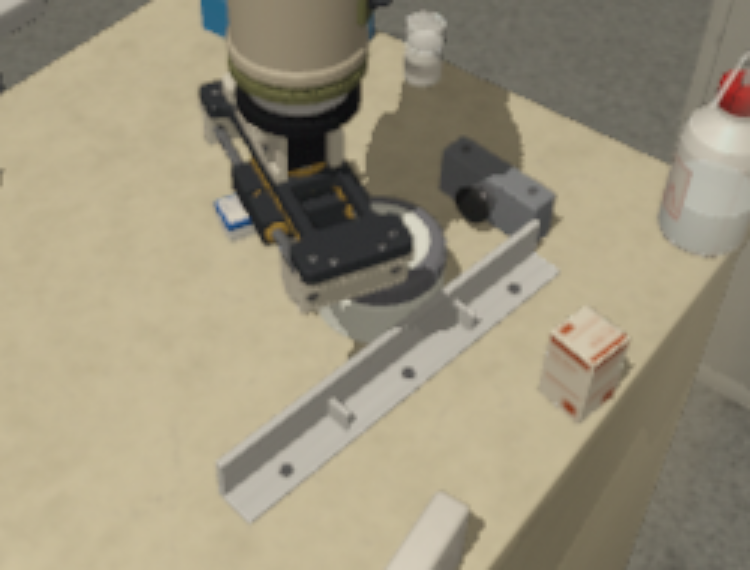

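The jar stands upright against the fence at about (385,260) in the crop, with the bumper ahead at (472,203). The bystanders have not moved.

```bash
python3 -m creep '[[[0.0019,-0.0007,0],[0,0,0]],[[0.0038,-0.0014,0],[0,0,0]],[[0.0056,-0.002,0],[0,0,0]],[[0.0075,-0.0027,0],[0,0,0]],[[0.0094,-0.0034,0],[0,0,0]],[[0.0113,-0.0041,0],[0,0,0]],[[0.0132,-0.0048,0],[0,0,0]],[[0.015,-0.0055,0],[0,0,0]],[[0.0169,-0.0061,0],[0,0,0]],[[0.0188,-0.0068,0],[0,0,0]],[[0.0207,-0.0075,0],[0,0,0]],[[0.0226,-0.0082,0],[0,0,0]]]';python3 -c "from h import *;st()"
python3 -m creep '[[[0.0009,-0.0003,0],[0,0,0]],[[0.0019,-0.0007,0],[0,0,0]],[[0.0028,-0.001,0],[0,0,0]],[[0.0038,-0.0014,0],[0,0,0]],[[0.0047,-0.0017,0],[0,0,0]],[[0.0056,-0.002,0],[0,0,0]]]';python3 -c "from h import *;st()"
```

```text
t: 14.7
tcp_pos: [0.6048, 0.0244, 0.0189]
tcp_rot: [-3.14, 0.003, 1.089]
wrist_force: [-7.4, -8.3, 7.3]
gripper_width: 0.007
grip_force: 5.4
t 14.70 fence tool x,y [12.9 74.9] z 18.9 rot [-179.9    0.2   62.4] F ex,ey,z [-9.2  6.3  7.3]
t: 15.3
tcp_pos: [0.6056, 0.0303, 0.0189]
tcp_rot: [-3.14, 0.003, 1.089]
wrist_force: [-8.3, -8.6, 7.2]
gripper_width: 0.004
grip_force: 5.3
t 15.30 fence tool x,y [18.9 74.9] z 18.9 rot [-179.9    0.2   62.4] F ex,ey,z [-9.6  7.1  7.2]
```

```bash
python3 -m creep '[[[0.0009,-0.0003,0],[0,0,0]],[[0.0019,-0.0007,0],[0,0,0]],[[0.0028,-0.001,0],[0,0,0]],[[0.0038,-0.0014,0],[0,0,0]]]' >/dev/null;python3 -c "from h import *;st()"
python3 -m creep '[[[0.0009,-0.0003,0],[0,0,0]],[[0.0019,-0.0007,0],[0,0,0]],[[0.0028,-0.001,0],[0,0,0]]]'>/dev/null;python3 -c "from h import *;st()"
```

```text
t 15.70 fence tool x,y [22.9 74.9] z 18.9 rot [-179.9    0.2   62.4] F ex,ey,z [-8.4  6.4  7.5]
t 16.00 fence tool x,y [26. 75.] z 18.9 rot [-179.9    0.2   62.4] F ex,ey,z [-8.9  6.5  7.8]
```

```bash
python3 -m creep '[[[0.0009,-0.0003,0],[0,0,0]],[[0.0019,-0.0007,0],[0,0,0]],[[0.0028,-0.001,0],[0,0,0]]]' >/dev/null;python3 -c "from h import *;st()"
```

```text
t 16.30 fence tool x,y [28.9 75. ] z 18.9 rot [-179.9    0.2   62.4] F ex,ey,z [-8.4  7.1  7.3]
```

```bash
python3 -m creep '[[[0.0009,-0.0003,0],[0,0,0]],[[0.0019,-0.0007,0],[0,0,0]],[[0.0028,-0.001,0],[0,0,0]]]' >/dev/null;python3 -c "from h import *;st()"
```

```text
t 16.60 fence tool x,y [31.9 74.9] z 18.9 rot [-179.9    0.2   62.4] F ex,ey,z [-9.8  6.2  7.6]
```

```bash
python3 -m creep '[[[0.0009,-0.0003,0],[0,0,0]],[[0.0019,-0.0007,0],[0,0,0]]]' >/dev/null;python3 -c "from h import *;st()"
```

```text
t 16.80 fence tool x,y [33.8 75. ] z 18.9 rot [-179.9    0.2   62.4] F ex,ey,z [-8.6  7.5  8.1]
```

```bash
python3 -m creep '[[[0.0009,-0.0003,0],[0,0,0]],[[0.0019,-0.0007,0],[0,0,0]]]' >/dev/null;python3 -c "from h import *;st()"
```

```text
t 17.00 fence tool x,y [35.9 75. ] z 18.9 rot [-179.9    0.2   62.4] F ex,ey,z [-8.5  5.7  6.6]
```

```bash
python3 -m creep '[[[0.0009,-0.0003,0],[0,0,0]],[[0.0019,-0.0007,0],[0,0,0]]]' >/dev/null;python3 -c "from h import *;st()"
```

```text
t 17.20 fence tool x,y [37.9 75. ] z 18.9 rot [-179.9    0.2   62.4] F ex,ey,z [-8.2  6.9  8.1]
```

```bash
python3 -m creep '[[[0.0009,-0.0003,0],[0,0,0]],[[0.0019,-0.0007,0],[0,0,0]]]' >/dev/null;python3 -c "from h import *;st()"
```

```text
t 17.40 fence tool x,y [39.6 75. ] z 18.9 rot [-179.9    0.2   62.4] F ex,ey,z [-10.3   7.4   8.1]
```

```bash
python3 -m creep '[[[0.0009,-0.0003,0],[0,0,0]],[[0.0019,-0.0007,0],[0,0,0]]]' >/dev/null;python3 -c "from h import *;st()"
```

```text
t 17.60 fence tool x,y [40.5 75. ] z 18.9 rot [-179.9    0.3   62.3] F ex,ey,z [-14.6   7.3   8.1]
```

Bumper contact came at tool x ≈ 39.3. I'll press a little more and hold.

```bash
python3 -m creep '[[[0.0007,-0.0003,0],[0,0,0]],[[0.0014,-0.0005,0],[0,0,0]]]' >/dev/null;python3 -c "from h import *;st()"; python3 -m creep '[[[0.0001,0,0],[0,0,0]],[[0.0001,0,0],[0,0,0]]]' >/dev/null;python3 -c "from h import *;st()"
```

```text
t 17.80 fence tool x,y [41. 75.] z 18.9 rot [-180.     0.3   62.3] F ex,ey,z [-16.9   7.3   6.4]
t 18.00 fence tool x,y [41. 75.] z 18.9 rot [-180.     0.3   62.3] F ex,ey,z [-15.7   6.6   7.7]
```

```bash
python3 -m creep '[[[0.0008,-0.0003,0],[0,0,0]],[[0.0008,-0.0003,0],[0,0,0]],[[0.0008,-0.0003,0],[0,0,0]]]' >/dev/null;python3 -c "from h import *;st()"; python3 -m creep '[[[0,0,0],[0,0,0]],[[0,0,0],[0,0,0]],[[0,0,0],[0,0,0]],[[0,0,0],[0,0,0]]]' >/dev/null;python3 -c "from h import *;st()"
```

```text
t 18.30 fence tool x,y [41.5 75. ] z 18.9 rot [-180.     0.3   62.2] F ex,ey,z [-15.7   6.1   8. ]
t 18.70 fence tool x,y [41.4 75. ] z 18.9 rot [-180.     0.3   62.2] F ex,ey,z [-16.3   7.3   7.3]
```

```bash
python3 -m creep '[[[0.0005,-0.0002,0],[0,0,0]],[[0.0005,-0.0002,0],[0,0,0]],[[0.0005,-0.0002,0],[0,0,0]],[[0.0005,-0.0002,0],[0,0,0]],[[0.0005,-0.0002,0],[0,0,0]],[[0.0005,-0.0002,0],[0,0,0]],[[0.0005,-0.0002,0],[0,0,0]]]' >/dev/null;python3 -c "from h import *;st()"; python3 -m creep '[[[-0.001,0,0],[0,0,0]],[[-0.002,0,0],[0,0,0]],[[-0.003,0,0],[0,0,0]],[[-0.005,0,0],[0,0,0]],[[-0.008,0,0],[0,0,0]],[[-0.015,0,0],[0,0,0]],[[-0.03,0,0],[0,0,0]],[[-0.045,0,-0.02],[0,0,0]],[[-0.06,0,-0.06],[0,0,0]],[[-0.1,0,-0.1],[0,0,0]],[[-0.14,0,-0.12],[0,0,0]],[[-0.16,0,-0.12],[0,0,0]]]';python3 - <<'E'
from h import *
p,d=bot.grab_frame("side");cv2.imwrite("pics/side3.png",cv2.resize(p[130:320,150:400,::-1],None,fx=3,fy=3))
p,d=bot.grab_frame("top");cv2.imwrite("pics/top3.png",p[:,:,::-1])
st()
W=cloud("top",d);w=W[100:240,200:300].reshape(-1,3);w=w[(w[:,2]>.05)&(w[:,2]<.066)];f=np.load("fence.npz")
q=w[:,:2]*1000-[677.4,1.7];q=np.c_[q@f["ex"],q@f["ey"]];print(len(q),np.percentile(q,[1,50,99],axis=0))
E
```

```text
t 19.40 fence tool x,y [41.6 75.1] z 18.9 rot [-180.     0.4   62.2] F ex,ey,z [-17.9   6.7   8.3]
t: 20.6
tcp_pos: [0.5364, -0.0874, 0.1418]
tcp_rot: [3.138, -0.001, 1.088]
wrist_force: [-0.5, 0.6, -0.6]
gripper_width: 0.006
grip_force: 0.0
t 20.70 fence tool x,y [-106.5  128.7] z 140.0 rot [179.9  -0.   62.2] F ex,ey,z [ 0.8 -0.8 -0.7]
1775 [[ 44.7889762    4.08281835]
 [ 87.08531089  47.34760226]
 [129.78824323  89.19589374]]
```

View pics/side3.png

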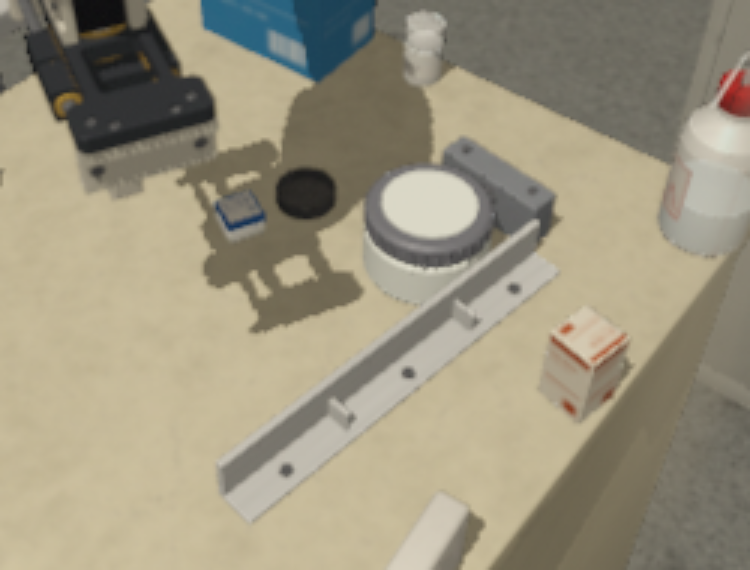

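View pics/top3.png

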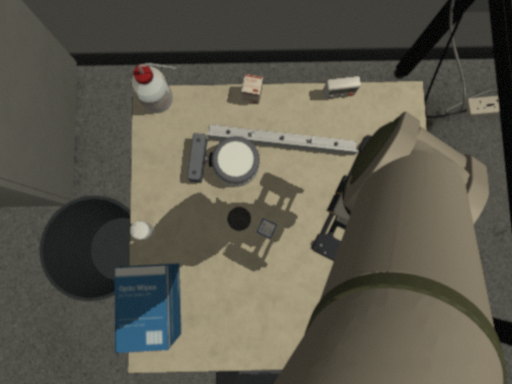

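The jar stands upright at (235,161), touching both the fence and the bumper. The cap, box and can are at their starting pixels, and the gripper is clear.

```bash
python3 -c "
from bench import bot
print(bot.finish_job())"
```

```text
the job is handed in; nothing more can be done
None
```

The jar now stands upright against the fence and the bumper; I pressed it home at roughly 8 N (estimated from the wrist force) for over half a second. The gripper is clear, the loose things look unmoved in the last pictures, and the job was handed in at about 21 s.

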